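# Roll a pole stub into the V-block

### The job

The wooden V-block is fixed to the bench, ready for drilling the stub of steel speaker-stand pole that lies a little askew in front of its ramp. Push the tube by its sides with the fingers, straightening it as needed, so that it rolls along the bench, up the ramp and down into the V groove, never lifted or carried, until it lies fully home along the groove with both ends sticking out past the block. Leave the cup, tape, camera and screwdriver where they are.

Things in the scene. Friction and masses are not known exactly. Their poses are not given: they have to be found in the camera images.
- tube: Loose plain steel tube, 35 mm in diameter, 160 mm long, 0.2 to 0.4 kg, lying before the ramp, its axis 170 to 260 mm from the seat, up to 22 degrees out of parallel to the groove and up to 15 mm off sideways. Origin at its middle, on its axis, 17.5 mm above the bench; y runs along the tube, x and z turn as it rolls. Smooth: it slips on fingers; it rolls easily.
- vblock: Light wooden V-block with a ramp, fixed to the bench, 100 mm wide along the groove. Origin on the bench, under the axis of a seated tube; x is the rolling direction (ramp towards tall back), y along the groove, z up. The ramp rises from the bench at x = -71 mm to the lip at x = -11 mm, 10 mm high; bottom of the V at x = 3 mm, 2 mm high; the back rises at 45 degrees to x = 33 mm, 32 mm high, ends at x = 57 mm.
- seat (a point): Where the middle of the tube's axis belongs: 23.9 mm above the bench, over the V-block's origin, half-way along the groove; axes as the V-block's. Passing the lip, the tube's axis drops about 4 mm into the V and the tube stays there.
- tumbler_rim (a point): Centre of the mouth of a blue plastic drinking cup, 80 mm across, 125 mm tall, standing beyond the back of the V-block. Leave alone.
- tape: Roll of black tape lying flat, 92 mm across, 24 mm high, beside the V-block or the way to it. Origin at the centre of its underside. Leave alone.
- camera: Black camera, 115 mm wide, 45 mm deep (its lens sticks out another 36 mm on its -x side), 84 mm tall, standing beside the rolling path. Origin at the centre of its underside. Leave alone.
- screwdriver: Screwdriver lying flat beside the V-block, at its origin about half-way along. Leave alone.
There are look-alikes about, which are no part of the job. Leave any turquoise look-alike of the tube alone.

How it is judged:
By the outcome, as a careful person would: the job done as asked, in the order asked, and still so for the second after the job is handed in, with the robot touching nothing.
It also fails if it takes over 51 s, if anything falls off the work surface, if the arm or the gripper's body presses on something with over 40 N, if the wrist force passes 120 N, or if a joint passes its speed limit or range.

### The arm

A 7-joint arm with a two-finger parallel gripper is mounted at the origin on the work surface. World frame = base frame: x ahead of the robot, y to its left, z up, the work surface at z = 0. Lengths are in m, angles in rad, forces in N, time in s.
With the tool pointing down it reaches from about 0.425 to 0.875 m from the base axis. Payload 4.7 kg.
Tool frame: the origin (TCP) lies between the finger pads; the fingertips stand 14 mm ahead of it and the grasp point (between the pads) lies 5 mm behind it; z points along the fingers, y is the line along which they close (so a half turn about z gives the same grasp; the last joint's range is limited). The gripper opens to 87 mm and grips with 3 to 60 N. Pads are 19 mm wide; open, the fingers measure 117 mm over their backs; the gripper's body (75 mm by 190 mm) begins 51 mm behind the grasp point.
Start: joints at [-1.129, 0.321, -0.07, 1.45, 0.023, 1.371, -0.057], TCP at [0.27, 0.591, 0.237] pointing down, gripper open.
Joint ranges: [-2.86, 2.86], [-0.3, 2.09], [-1.38, 1.24], [0.06, 2.45], [-1.56, 4.7], [0.09, 2.05], [-2.69, 2.69]. Speed limits (rad/s): [2.57, 2.57, 3.14, 3.14, 3.14, 3.14, 3.14].

### API

Orientations are given as a rotation vector (axis times angle).
In Python, from bench import ctrl gives the robot as it stands.
- The arm moves only by the tool step_arm, never from a script. Its argument "commands" is a list of rows, each an object with "travel": the shift along the tool's x, y, z in m, a list of three; "turn": the turn, a rotation vector about the tool's x, y, z in degrees, a list of three. A call has 1 to 5 rows; each row is the pose to reach, as a shift and turn from the pose commanded when the call began, along the tool's axes at that moment; what a row does not reach only later rows make up. A row lasts 1/10 s, in which the tool goes at most 50 mm and 8.59 degrees, less where a joint would pass 70% of its speed; a pose out of reach is approached as far as the arm can. A call with a gripper value outside its range is refused whole. "gripper" is the opening, from 0 (shut) to 1 (fully open), set as the call begins (left out, the last holds). The fingers move at their own pace and stop on an object; "force" is the grip in N (left out, the last holds). Time passes only in rows, so rows that repeat a pose let the fingers close. It gives the time, the measured TCP pose, the force, the opening and the grip force at its end, in the units of the state.
- ctrl.get_state(): the state, without advancing time (a new reading comes with each control period).
- ctrl.get_image(name): name is "scene" or "side" or "wrist"; returns the picture (384x512x3 uint8, red, green, blue); there is no depth.
- ctrl.camera_model(name): a dict with "fx", "fy", "cx", "cy" (pixels), "R" (3x3) and "t" (3): a world point X has camera coordinates R X + t; the wrist camera has in their place "T_tool_cam" (4x4, takes a point from camera to tool coordinates, whose origin is the TCP and whose axes are the flange's). Camera axes: x right, y down, z forward; pixel columns grow to the right and rows downward; lengths in m; the calibration is good to about 2 mm. The wrist camera is an equidistant fisheye: a pixel r from the principal point sees the ray r / f radians off the axis. A picture is of the moment at which its call begins: read the wrist's pose just before it. camera_model takes no time and is no camera call.
- ctrl.close_job(): hands the job in; it is judged then, once.
The state is a dict: "time": time; "joint_positions": joint angles; "qd": joint speeds; "joint_torque": joint torques, N m; "position": TCP position; "tool_rot": TCP orientation; "ft_force": force on the tool from outside, world axes, zero at the start; "torque": the same for the moment, N m; "grip_width": opening from 0.0 (shut) to 1.0 (fully open); "grip_force": force on a finger pad.
Only numpy, scipy, OpenCV 4.12 (cv2) and the standard library are available. Lean on these libraries where they do the work, as an engineer would, in place of code of your own. Each camera call takes 0.05 s, during which the arm holds its last target. There are 200 camera calls.

## Working session

There is one attempt and no reset: what is moved stays moved. The work goes in short steps, Python scripts to look and compute and a tool call to move; the robot and the scene stay as the last step left them, time stands still between calls to the robot, and variables do not carry over. Pictures are saved under pics/ and viewed, at most 10 in all, crops included, and the job is handed in when it is done.

Besides the shell and the picture viewer there is one more tool, called by a JSON object that holds its "op" and its "data", one argument or row to a line. step_arm: Moves the arm, as the interface text tells. Its arguments: {"type":"object","properties":{"commands":{"type":"array"},"gripper":{"type":"number"},"force":{"type":"number"}},"required":["commands"]}

```bash
mkdir -p pics; ls; python3 - <<'E'
from bench import ctrl
import cv2
for n in("scene","side"):
    cv2.imwrite(f"pics/{n}0.png",cv2.cvtColor(ctrl.get_image(n),cv2.COLOR_RGB2BGR))
    print(n,ctrl.camera_model(n))
print(ctrl.camera_model("wrist"));s=ctrl.get_state();print(s)
E
```

```text
pics
scene {'fx': 434.4548229908481, 'fy': 434.4548229908481, 'cx': 256.60974723472, 'cy': 190.26506704756332, 'R': array([[-0.29934116,  0.95397995,  0.01780784],
       [ 0.61079188,  0.20592679, -0.76454394],
       [-0.7330267 , -0.21798259, -0.64432557]]), 't': array([ 0.12758855, -0.27982686,  1.59566896])}
side {'fx': 346.81398076471265, 'fy': 346.81398076471265, 'cx': 259.976824321532, 'cy': 196.85419491209797, 'R': array([[ 0.99495343, -0.0985591 , -0.01880891],
       [-0.08538379, -0.73320362, -0.67462735],
       [ 0.0526999 ,  0.67282877, -0.7379188 ]]), 't': array([-0.55522266,  0.16945753,  0.86376759])}
{'fx': 297.3186396354542, 'fy': 297.3186396354542, 'cx': 256.89290712319274, 'cy': 190.64219187742978, 'T_tool_cam': array([[-6.82569881e-04, -9.58449944e-01, -2.85259950e-01,
         7.87570048e-02],
       [ 9.99999740e-01, -5.88332296e-04, -4.16050861e-04,
         1.36456655e-03],
       [ 2.30936283e-04, -2.85260160e-01,  9.58450097e-01,
        -1.48600871e-01],
       [ 0.00000000e+00,  0.00000000e+00,  0.00000000e+00,
         1.00000000e+00]])}
{'time': 0.1, 'joint_positions': array([-1.12890849,  0.32172246, -0.07010863,  1.4515498 ,  0.02259514,
        1.37078679, -0.05690823]), 'qd': array([-0.00128295, -0.00207238,  0.00058357, -0.00250787, -0.00026885,
       -0.00212641,  0.00216213]), 'joint_torque': array([-7.00088094e-04, -4.92568016e+01, -4.06004721e-01, -3.13399816e+01,
       -6.40825205e-02,  3.93620844e-02,  7.55958786e-05]), 'position': array([0.26949263, 0.59098885, 0.23558981]), 'tool_rot': array([-6.66733011e-01, -3.06974304e+00,  2.60120018e-03]), 'ft_force': array([ 0.74744287,  0.28872027, -0.21217898]), 'torque': array([-0.00050491, -0.06532804, -0.03391581]), 'grip_force': 0.0, 'grip_width': 1.0001408763849553}
```

View pics/scene0.png

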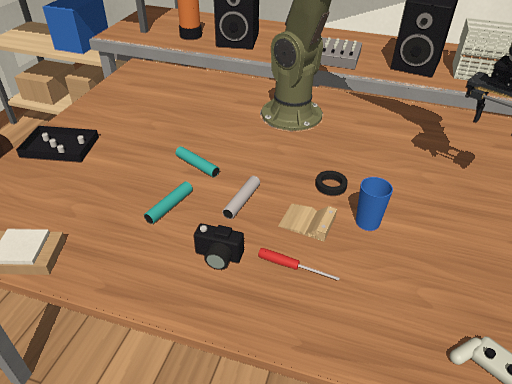

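View pics/side0.png

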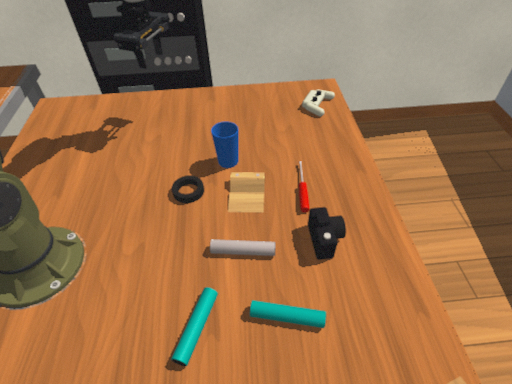

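The scene picture shows the grey tube at (242,197), the V-block at (308,221), the cup at (372,205), the tape at (331,183), the camera at (219,245) and the screwdriver at (300,264). The side picture shows the tube at (242,249) and the block at (247,192). I'll zoom in on both.

```bash
python3 - <<'E'
import cv2
a=cv2.imread("pics/scene0.png")[160:260,210:350];b=cv2.imread("pics/side0.png")[160:270,195:295]
cv2.imwrite("pics/za.png",cv2.resize(a,None,fx=5,fy=5,interpolation=cv2.INTER_CUBIC))
cv2.imwrite("pics/zb.png",cv2.resize(b,None,fx=5,fy=5,interpolation=cv2.INTER_CUBIC))
E
```

```text
(no output)
```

View pics/za.png

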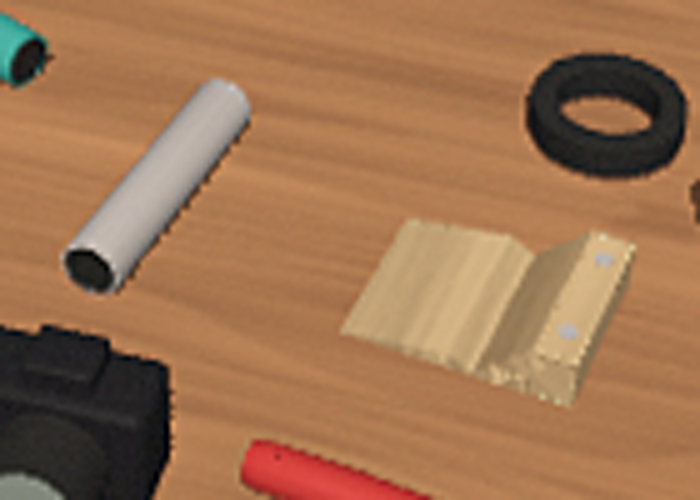

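View pics/zb.png

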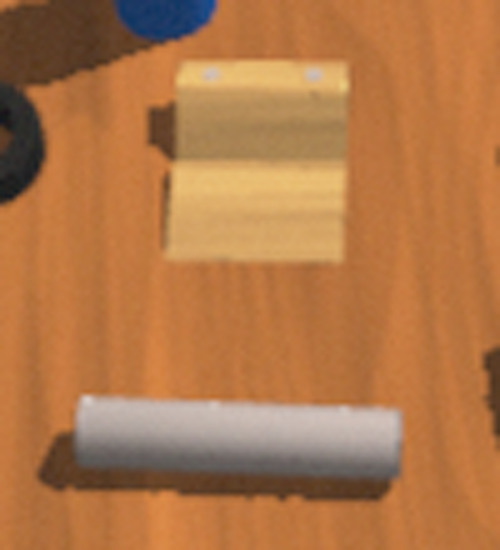

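```bash
cat > h.py <<'E'
from bench import ctrl
import numpy as np, cv2
from scipy.optimize import least_squares
from scipy.spatial.transform import Rotation as Ro
C={n:ctrl.camera_model(n) for n in("scene","side")}
def proj(n,X):
    c=C[n];p=np.atleast_2d(X)@c["R"].T+c["t"]
    return p[:,:2]/p[:,2:]*[c["fx"],c["fy"]]+[c["cx"],c["cy"]]
def ray(n,uv,z):
    c=C[n];d=c["R"].T@[(uv[0]-c["cx"])/c["fx"],(uv[1]-c["cy"])/c["fy"],1];o=-c["R"].T@c["t"]
    return o+d*(z-o[2])/d[2]
E
python3 - <<'E'
from h import *
A=lambda u,v:(210+u/5,160+v/5)
B=lambda u,v:(195+u/5,160+v/5)
pts=[("scene",A(408,220),(-71,50,0)),("scene",A(343,332),(-71,-50,0)),("scene",A(635,243),(57,50,32)),("scene",A(595,232),(33,50,32)),("scene",A(540,357),(33,-50,32)),
("side",B(165,260),(-71,50,0)),("side",B(344,262),(-71,-50,0)),("side",B(180,62),(57,50,32)),("side",B(348,62),(57,-50,32)),("side",B(178,88),(33,50,32)),("side",B(347,90),(33,-50,32))]
def W(p,L):
    c,s=np.cos(p[2]),np.sin(p[2]);L=np.array(L)/1000;return [p[0]+c*L[0]-s*L[1],p[1]+s*L[0]+c*L[1],L[2]]
f=lambda p:np.concatenate([proj(n,W(p,L))[0]-uv for n,uv,L in pts])
r=least_squares(f,[.5,.0,1.57]);p=r.x;print("block",p,np.degrees(p[2]),np.round(r.fun.reshape(-1,2),1).tolist())
for n,g in(("side",[B(78,432),B(400,443)]),("scene",[A(232,97),A(91,270)])):
    e=[ray(n,u,.0175)for u in g];d=e[1]-e[0];m=(e[0]+e[1])/2
    c,s=np.cos(p[2]),np.sin(p[2]);q=m[:2]-p[:2]
    print(n,np.round(e,4).tolist(),np.linalg.norm(d),"yaw of -y",np.degrees(np.arctan2(d[1],d[0])),"in block",c*q[0]+s*q[1],-s*q[0]+c*q[1],"skew",np.degrees(np.arctan2(-d[1],-d[0])-p[2]-np.pi/2))
for k,n,u,z in(("tape","scene",(331,183),.012),("tape","side",(187,190),.012),("cup rim","scene",(375,187),.125),("cup rim","side",(226,131),.125),("camtop","side",(322,217),.08),("camtop","scene",(219,230),.08),("drv","side",(304,196),.01)):print(k,n,ray(n,u,z))
E
```

```text
block [0.53876947 0.18377512 1.44811886] 82.97109884401733 [[-0.1, -0.1], [-0.7, 0.3], [0.2, 0.2], [-0.4, -0.2], [-1.3, -1.1], [0.2, -0.5], [0.1, -0.7], [-0.1, -0.8], [-0.1, -0.7], [-0.3, -0.4], [-0.0, -0.7]]
side [[0.4333, -0.005, 0.0175], [0.593, -0.0295, 0.0175]] 0.16151855470909385 yaw of -y -8.718091478538685 in block -0.20265930952151456 0.0008148633521715652 skew -1.6891903225560165
scene [[0.4281, -0.0004, 0.0175], [0.5927, -0.0273, 0.0175]] 0.16670520424598773 yaw of -y -9.310852718684343 in block -0.1996174795519822 0.003975293323161853 skew -2.2819515627016758
tape scene [0.36757474 0.20981396 0.012     ]
tape side [0.36453979 0.20490416 0.012     ]
cup rim scene [0.49083036 0.32756084 0.125     ]
cup rim side [0.49241842 0.32127192 0.125     ]
camtop side [0.7125761  0.00740392 0.08      ]
camtop scene [ 0.71285319 -0.00434485  0.08      ]
drv side [0.69878502 0.14386825 0.01      ]
```

```bash
cat >> h.py <<'E'
P=np.array([.5388,.1838,1.4481])
def plan(bx,by,tipz,dyaw=0):
    "TCP goal in block frame (mm, deg), tool x along rolling direction -> travel, turn in present tool axes"
    s=ctrl.get_state();R=Ro.from_rotvec(s["tool_rot"])
    c,q=np.cos(P[2]),np.sin(P[2]);g=np.array([P[0]+(c*bx-q*by)/1e3,P[1]+(q*bx+c*by)/1e3,tipz/1e3+.014])
    a=P[2]+np.radians(dyaw);x=[np.cos(a),np.sin(a),0];z=[0,0,-1];G=Ro.from_matrix(np.column_stack([x,np.cross(z,x),z]))
    t=R.inv().apply(g-s["position"]);w=np.degrees((R.inv()*G).as_rotvec())
    print("t",round(s["time"],2),"goal",np.round(g,3),"travel",np.round(t,4).tolist(),"turn",np.round(w,2).tolist(),"rows",max(np.linalg.norm(t)/.05,np.linalg.norm(w)/8.59))
def where():
    s=ctrl.get_state();d=s["position"]-[P[0],P[1],.014];c,q=np.cos(P[2]),np.sin(P[2]);x=Ro.from_rotvec(s["tool_rot"]).as_matrix()[:,0]
    print("block mm",np.round([(c*d[0]+q*d[1])*1e3,(-q*d[0]+c*d[1])*1e3,d[2]*1e3],1),"yaw",np.degrees(np.arctan2(x[1],x[0])-P[2]),"F",s["ft_force"])
E
python3 -c "
from h import *
plan(-257,0,210)"
```

```text
t 0.1 goal [ 0.507 -0.071  0.224] travel [-0.4911, -0.5039, 0.0125] turn [-0.08, 0.06, 72.52] rows 14.075406136414742
```

{"op": "step_arm", "data": {
  "commands": [
    {"travel": [-0.028,-0.028,0],"turn": [0,0,4]},
    {"travel": [-0.056,-0.056,0],"turn": [0,0,8]},
    {"travel": [-0.084,-0.084,0],"turn": [0,0,12]},
    {"travel": [-0.112,-0.112,0],"turn": [0,0,16]},
    {"travel": [-0.14,-0.14,0],"turn": [0,0,20]}
  ]
}}

```text
time: 0.6
position: [0.3393, 0.4041, 0.2361]
tool_rot: [-1.194, -2.906, 0.001]
ft_force: [-0.2, 0.1, 0.8]
grip_width: 1.0
grip_force: 0.0
```

```bash
python3 -c "
from h import *
plan(-257,0,210)"
```

```text
t 0.6 goal [ 0.507 -0.071  0.224] travel [-0.4538, -0.2199, 0.0123] turn [-0.03, 0.02, 52.35] rows 10.087804268585405
```

{"op": "step_arm", "data": {
  "commands": [
    {"travel": [-0.036,-0.018,0],"turn": [0,0,5]},
    {"travel": [-0.072,-0.036,0],"turn": [0,0,10]},
    {"travel": [-0.108,-0.053,0],"turn": [0,0,15]},
    {"travel": [-0.144,-0.07,0],"turn": [0,0,20]},
    {"travel": [-0.18,-0.088,0.0],"turn": [0,0,25]}
  ]
}}

```text
time: 1.1
position: [0.4058, 0.2153, 0.2363]
tool_rot: [-1.795, -2.578, 0.0]
ft_force: [0.3, 0.8, -0.6]
grip_width: 0.999
grip_force: 0.0
```

```bash
python3 -c "
from h import *
plan(-257,0,210)"
```

```text
t 1.1 goal [ 0.507 -0.071  0.224] travel [-0.304, -0.0041, 0.0123] turn [-0.01, -0.0, 27.32] rows 6.0860093486411015
```

{"op": "step_arm", "data": {
  "commands": [
    {"travel": [-0.04,0,0],"turn": [0,0,4]},
    {"travel": [-0.08,0,0],"turn": [0,0,8]},
    {"travel": [-0.12,0,0],"turn": [0,0,12]},
    {"travel": [-0.16,0,0],"turn": [0,0,16]},
    {"travel": [-0.2,0,0.0],"turn": [0,0,20]}
  ]
}}

```text
time: 1.6
position: [0.4757, 0.028, 0.2364]
tool_rot: [-2.215, -2.228, -0.0]
ft_force: [0.2, 0.6, -0.0]
grip_width: 1.003
grip_force: 0.0
```

```bash
python3 -c "
from h import *
plan(-257,0,120,-2)"
```

```text
t 1.6 goal [ 0.507 -0.071  0.134] travel [-0.0995, 0.0311, 0.1023] turn [-0.01, -0.02, 9.35] rows 2.921491087092028
```

{"op": "step_arm", "data": {
  "commands": [
    {"travel": [-0.035,0.01,0],"turn": [0,0,3]},
    {"travel": [-0.07,0.02,0],"turn": [0,0,6]},
    {"travel": [-0.1,0.031,0.03],"turn": [0,0,9.35]},
    {"travel": [-0.1,0.031,0.065],"turn": [0,0,9.35]},
    {"travel": [-0.1,0.031,0.102],"turn": [0,0,9.35]}
  ]
}}

```text
time: 2.1
position: [0.5078, -0.0715, 0.1337]
tool_rot: [2.389, 2.039, 0.002]
ft_force: [1.1, 0.9, -0.5]
grip_width: 0.997
grip_force: 0.0
```

```bash
python3 - <<'E'
from h import *
plan(-257,0,14,-2);where()
a=ctrl.get_image("wrist");b=ctrl.get_image("side")
cv2.imwrite("pics/w1.png",cv2.cvtColor(a,cv2.COLOR_RGB2BGR));cv2.imwrite("pics/s1.png",cv2.cvtColor(b,cv2.COLOR_RGB2BGR))
E
```

```text
t 2.1 goal [ 0.507 -0.071  0.028] travel [0.0001, -0.0006, 0.1057] turn [0.08, -0.01, 0.01] rows 2.1137970012177325
block mm [-257.1   -0.5  119.7] yaw -1.9911024214069535 F [ 1.0603476   0.88553516 -0.45225098]
```

View pics/w1.png

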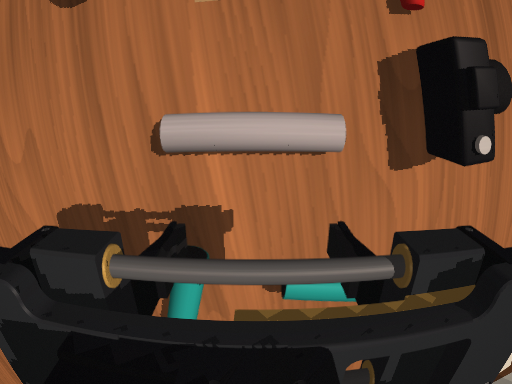

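The wrist picture shows the tube square to the fingers, with its ends at (160,133) and (346,133). The turquoise pieces lie behind the fingers, so I'll check their clearance and measure the tube from here.

```bash
cat >> h.py <<'E'
def wray(uv,z,s):
    m=ctrl.camera_model("wrist");d=np.array([uv[0]-m["cx"],uv[1]-m["cy"]]);r=np.hypot(*d);th=r/m["fx"]
    v=np.r_[np.sin(th)*d/r,np.cos(th)];T=m["T_tool_cam"];R=Ro.from_rotvec(s["tool_rot"]).as_matrix()
    o=R@T[:3,3]+s["position"];w=R@T[:3,:3]@v;return o+w*(z-o[2])/w[2]
def blk(X):
    d=np.array(X[:2])-P[:2];c,q=np.cos(P[2]),np.sin(P[2]);return np.round(np.array([c*d[0]+q*d[1],-q*d[0]+c*d[1]])*1e3,1)
E
python3 - <<'E'
from h import *
s=ctrl.get_state()
a,b=[wray(u,.0175,s) for u in((161,133),(345.5,133))];print(blk(a),blk(b),np.linalg.norm(a-b))
print([blk(ray("side",u,.02)) for u in((210,290),(250,308),(325,314))])
E
```

```text
[-197.    90.6] [-202.7  -76.2] 0.16682075870333946
[array([-320.4,   68.1]), array([-361.8,  -24.6]), array([-372.8, -186.2])]
```

{"op": "step_arm", "data": {
  "commands": [
    {"travel": [0,0.0,0.03]},
    {"travel": [0,0.0,0.06]},
    {"travel": [0,0,0.09]},
    {"travel": [0,0,0.107]},
    {"travel": [0,0,0.107]}
  ]
}}

```text
$.commands[0]: bad value
```

{"op": "step_arm", "data": {
  "commands": [
    {"travel": [0.006,0.0,0]},
    {"travel": [0.012,0.0,0]},
    {"travel": [0.018,0,0]},
    {"travel": [0.023,0,0]},
    {"travel": [0.028,0,0]}
  ]
}}

```text
$.commands[0]: bad value
```

{"op": "step_arm", "data": {
  "commands": [
    {"travel": [0.004,0.0,0],"turn": [0,0,-0.4]},
    {"travel": [0.008,0.0,0],"turn": [0,0,-0.8]},
    {"travel": [0.012,0,0],"turn": [0,0,-1.2]},
    {"travel": [0.016,0,0],"turn": [0,0,-1.6]},
    {"travel": [0.02,0,0],"turn": [0,0,-2]}
  ]
}}

```text
time: 2.7
position: [0.5112, -0.0496, 0.1355]
tool_rot: [2.349, 2.086, 0.002]
ft_force: [-0.1, -0.2, 0.6]
grip_width: 1.007
grip_force: 0.0
```

```bash
python3 - <<'E'
from h import *
where();plan(-120,0,12)
a=ctrl.get_image("wrist");b=ctrl.get_image("side")
cv2.imwrite("pics/w2.png",cv2.cvtColor(a,cv2.COLOR_RGB2BGR));cv2.imwrite("pics/s2.png",cv2.cvtColor(b,cv2.COLOR_RGB2BGR))
E
```

```text
block mm [-235.    -1.2  121.5] yaw 0.2427786190633059 F [-0.13416047 -0.24600764  0.56817382]
t 2.7 goal [0.524 0.065 0.026] travel [0.1149, -0.0009, 0.1095] turn [0.09, -0.04, 0.24] rows 3.1753737374592905
```

View pics/w2.png

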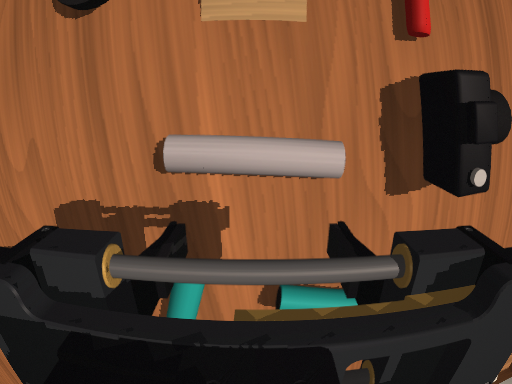

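The first two calls were refused because every row needs a "turn", so only the third one ran, up high, and nothing was touched. The picture shows the tube at (164–345, 156), about 2° askew and centred on the ramp at (254,10). I'll back up, then descend.

{"op": "step_arm", "data": {
  "commands": [
    {"travel": [-0.02,0.001,0.02],"turn": [0,0,2]},
    {"travel": [-0.02,0.001,0.05],"turn": [0,0,2]},
    {"travel": [-0.02,0.001,0.08],"turn": [0,0,2]},
    {"travel": [-0.02,0.001,0.1],"turn": [0,0,2]},
    {"travel": [-0.02,0.001,0.1085],"turn": [0,0,2]}
  ]
}}

```text
time: 3.3
position: [0.5077, -0.0703, 0.0242]
tool_rot: [-2.385, -2.042, 0.004]
ft_force: [1.0, 0.4, 0.7]
grip_width: 1.002
grip_force: 0.0
```

{"op": "step_arm", "data": {
  "commands": [
    {"travel": [0.004,0.0,0],"turn": [0,0,0]},
    {"travel": [0.009,0.0,0],"turn": [0,0,0]},
    {"travel": [0.014,0,0],"turn": [0,0,0]},
    {"travel": [0.018,0,0],"turn": [0,0,0]},
    {"travel": [0.022,0,0],"turn": [0,0,0]}
  ]
}}

```text
time: 3.8
position: [0.5133, -0.0478, 0.0268]
tool_rot: [2.385, 2.044, 0.002]
ft_force: [-0.6, -0.4, -1.0]
grip_width: 0.997
grip_force: 0.0
```

{"op": "step_arm", "data": {
  "commands": [
    {"travel": [0.004,0.0,0],"turn": [0,0,-0.4]},
    {"travel": [0.008,0.0,0],"turn": [0,0,-0.8]},
    {"travel": [0.012,0,0],"turn": [0,0,-1.2]},
    {"travel": [0.016,0,0],"turn": [0,0,-1.6]},
    {"travel": [0.02,0,0],"turn": [0,0,-2]}
  ]
}}

```text
time: 4.3
position: [0.5157, -0.0285, 0.026]
tool_rot: [-2.35, -2.085, 0.0]
ft_force: [0.6, -0.2, 0.4]
grip_width: 0.995
grip_force: 0.1
```

```bash
python3 - <<'E'
from h import *
where();plan(-120,0,12)
a=ctrl.get_image("wrist");b=ctrl.get_image("side")
cv2.imwrite("pics/w3.png",np.hstack([cv2.cvtColor(a,cv2.COLOR_RGB2BGR)[:,100:420],cv2.cvtColor(b,cv2.COLOR_RGB2BGR)[:,120:420]]))
E
```

```text
block mm [-213.5   -3.1   12. ] yaw 0.20317310752259712 F [ 0.55146749 -0.1519512   0.42636899]
t 4.3 goal [0.524 0.065 0.026] travel [0.0935, -0.0027, 0.0] turn [-0.0, -0.0, 0.2] rows 1.8708434075020999
```

View pics/w3.png

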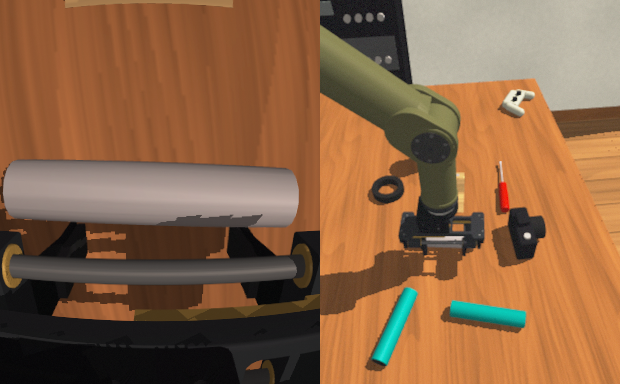

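The picture shows the tube just ahead of the fingers, still slightly skew, with the ramp edge above. I'll keep pushing.

{"op": "step_arm", "data": {
  "commands": [
    {"travel": [0.004,-0.0005,0],"turn": [0,0,0]},
    {"travel": [0.008,-0.001,0],"turn": [0,0,0]},
    {"travel": [0.012,-0.0015,0],"turn": [0,0,0]},
    {"travel": [0.016,-0.002,0],"turn": [0,0,0.1]},
    {"travel": [0.02,-0.0025,0],"turn": [0,0,0.2]}
  ]
}}

```text
time: 4.9
position: [0.5156, -0.0082, 0.0261]
tool_rot: [-2.354, -2.08, -0.0]
ft_force: [-0.8, -0.2, -0.1]
grip_width: 1.001
grip_force: 0.1
```

{"op": "step_arm", "data": {
  "commands": [
    {"travel": [0.005,0,0],"turn": [0,0,0]},
    {"travel": [0.01,0,0],"turn": [0,0,0]},
    {"travel": [0.015,0,0],"turn": [0,0,0]},
    {"travel": [0.02,0,0],"turn": [0,0,0]},
    {"travel": [0.025,0,0],"turn": [0,0,0]}
  ]
}}

```text
time: 5.4
position: [0.5187, 0.0167, 0.0261]
tool_rot: [2.354, 2.081, 0.0]
ft_force: [0.9, 0.5, -0.2]
grip_width: 1.003
grip_force: 0.1
```

{"op": "step_arm", "data": {
  "commands": [
    {"travel": [0.005,0,0],"turn": [0,0,0]},
    {"travel": [0.01,0,0],"turn": [0,0,0]},
    {"travel": [0.015,0,0],"turn": [0,0,0]},
    {"travel": [0.02,0,0],"turn": [0,0,0]},
    {"travel": [0.025,0,0],"turn": [0,0,0]}
  ]
}}

```text
time: 5.9
position: [0.5218, 0.0414, 0.0261]
tool_rot: [2.354, 2.08, 0.0]
ft_force: [-0.5, 0.3, 0.2]
grip_width: 1.002
grip_force: 0.1
```

```bash
python3 - <<'E'
from h import *
where();plan(-90,0,13)
a=ctrl.get_image("wrist")
cv2.imwrite("pics/w4.png",cv2.cvtColor(a,cv2.COLOR_RGB2BGR)[:,60:450])
E
```

```text
block mm [-143.4   -0.6   12.1] yaw -0.03062411523430504 F [-0.45163591  0.27737109  0.22890158]
t 5.9 goal [0.528 0.094 0.027] travel [0.0534, -0.0006, -0.0009] turn [0.0, -0.0, -0.03] rows 1.0678778883500677
```

View pics/w4.png

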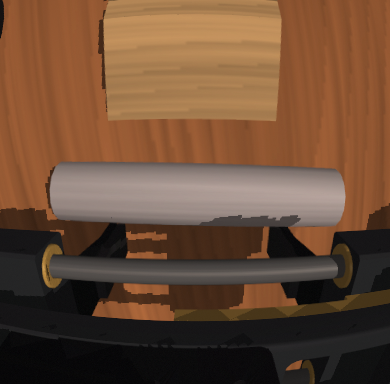

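The tube is nearly parallel to the ramp, spanning columns 50–345 against the ramp's 107–276, so it sits about 3 mm off centre. I'll push up the ramp with a slight turn, raising the fingers along the slope.

{"op": "step_arm", "data": {
  "commands": [
    {"travel": [0.009,0,0],"turn": [0,0,0.2]},
    {"travel": [0.018,0,0],"turn": [0,0,0.4]},
    {"travel": [0.027,0,0],"turn": [0,0,0.6]},
    {"travel": [0.036,0,0],"turn": [0,0,0.7]},
    {"travel": [0.045,0,-0.001],"turn": [0,0,0.7]}
  ]
}}

```text
time: 6.45
position: [0.5272, 0.0862, 0.027]
tool_rot: [2.366, 2.066, -0.001]
ft_force: [-0.9, -2.4, 0.8]
grip_width: 0.998
grip_force: 1.2
```

{"op": "step_arm", "data": {
  "commands": [
    {"travel": [0.006,0,-0.0008],"turn": [0,0,0]},
    {"travel": [0.012,0,-0.0016],"turn": [0,0,0]},
    {"travel": [0.018,0,-0.0024],"turn": [0,0,0]},
    {"travel": [0.024,0,-0.0032],"turn": [0,0,0]},
    {"travel": [0.03,0,-0.004],"turn": [0,0,0]}
  ]
}}

```text
time: 6.95
position: [0.5314, 0.1156, 0.0311]
tool_rot: [2.367, 2.066, -0.0]
ft_force: [-0.3, -1.3, 1.2]
grip_width: 1.005
grip_force: 1.0
```

```bash
python3 - <<'E'
from h import *
where();plan(-38,0,20,-.7)
a=ctrl.get_image("wrist")
cv2.imwrite("pics/w5.png",cv2.cvtColor(a,cv2.COLOR_RGB2BGR)[:,60:450])
E
```

```text
block mm [-68.6  -1.   17.1] yaw -0.7448481605661825 F [-0.31522918 -1.3040123   1.16617087]
t 6.95 goal [0.534 0.146 0.034] travel [0.0305, -0.0014, -0.0029] turn [-0.0, 0.01, -0.04] rows 0.6140706792442961
```

View pics/w5.png

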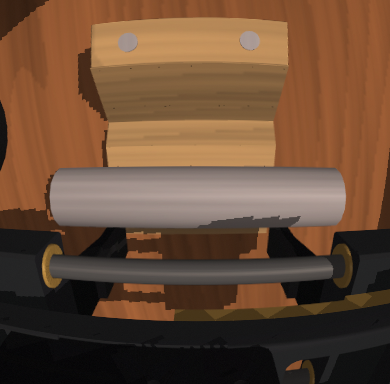

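The tube is square on the ramp, centred at about column 198 with the block at 190. Next I'll take it over the lip.

{"op": "step_arm", "data": {
  "commands": [
    {"travel": [0.004,0,-0.0006],"turn": [0,0,0]},
    {"travel": [0.008,0,-0.0012],"turn": [0,0,0]},
    {"travel": [0.012,0,-0.0018],"turn": [0,0,0]},
    {"travel": [0.016,0,-0.0024],"turn": [0,0,0]},
    {"travel": [0.02,0,-0.003],"turn": [0,0,0]}
  ]
}}

```text
time: 7.5
position: [0.5341, 0.1355, 0.0342]
tool_rot: [2.367, 2.066, 0.0]
ft_force: [-1.4, -0.9, 0.9]
grip_width: 1.004
grip_force: 0.9
```

{"op": "step_arm", "data": {
  "commands": [
    {"travel": [0.004,0,0],"turn": [0,0,0]},
    {"travel": [0.008,0,0],"turn": [0,0,0]},
    {"travel": [0.012,0,0],"turn": [0,0,0]},
    {"travel": [0.016,0,0],"turn": [0,0,0]},
    {"travel": [0.018,0,0],"turn": [0,0,0]}
  ]
}}

```text
time: 8.0
position: [0.5363, 0.1534, 0.0339]
tool_rot: [2.365, 2.067, -0.001]
ft_force: [0.4, -3.7, 1.3]
grip_width: 0.998
grip_force: 1.4
```

```bash
python3 - <<'E'
from h import *
where();plan(-27,0,19,-.7)
a=ctrl.get_image("wrist")
cv2.imwrite("pics/w6.png",cv2.cvtColor(a,cv2.COLOR_RGB2BGR)[:,60:450])
E
```

```text
block mm [-30.5  -1.2  19.9] yaw -0.6599995067463206 F [ 0.39862103 -3.72039474  1.34724266]
t 8.0 goal [0.535 0.157 0.033] travel [0.0035, -0.0013, 0.0009] turn [-0.02, 0.04, 0.04] rows 0.07625930869317446
```

View pics/w6.png

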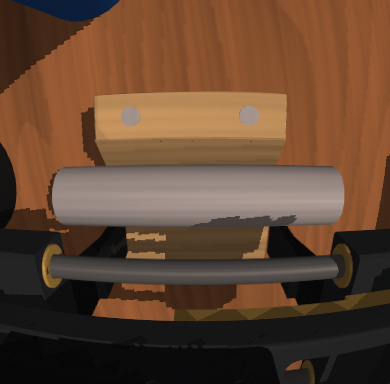

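The tube is near the seat at rows 167–226, between the lip and the back face. That was my tenth view, so from here I'll measure by code. I'll press gently home.

{"op": "step_arm", "data": {
  "commands": [
    {"travel": [0.001,0,0],"turn": [0,0,0]},
    {"travel": [0.002,0,0],"turn": [0,0,0]},
    {"travel": [0.003,0,0],"turn": [0,0,0]},
    {"travel": [0.004,0,0],"turn": [0,0,0]},
    {"travel": [0.004,0,0],"turn": [0,0,0]}
  ]
}}

```text
time: 8.55
position: [0.5363, 0.1536, 0.0338]
tool_rot: [2.366, 2.064, -0.007]
ft_force: [-3.3, -7.1, 2.4]
grip_width: 0.996
grip_force: 4.0
```

```bash
python3 - <<'E'
from h import *
where()
E
```

```text
block mm [-30.2  -1.2  19.8] yaw -0.7769713248263956 F [-3.32640175 -7.06822308  2.44137281]
```

It's stopped at 7 N against the back. I'll back off, lift and measure.

{"op": "step_arm", "data": {
  "commands": [
    {"travel": [-0.006,0,0],"turn": [0,0,0]},
    {"travel": [-0.015,0,0],"turn": [0,0,0]},
    {"travel": [-0.03,0,-0.01],"turn": [0,0,0]},
    {"travel": [-0.045,0,-0.04],"turn": [0,0,0]},
    {"travel": [-0.06,0,-0.07],"turn": [0,0,0]}
  ]
}}

```text
time: 9.05
position: [0.5284, 0.096, 0.1051]
tool_rot: [-2.367, -2.065, 0.001]
ft_force: [0.5, 0.4, 0.2]
grip_width: 1.002
grip_force: 0.0
```

```bash
cat > m.py <<'E'
from h import *
s=ctrl.get_state();a=ctrl.get_image("wrist");where()
h=cv2.cvtColor(a,cv2.COLOR_RGB2HSV)
m=((h[...,1]<45)&(h[...,2]>85)).astype(np.uint8);m[215:]=0
n,l,st,_=cv2.connectedComponentsWithStats(m);k=1+np.argmax(st[1:,4]);print(st[1:][np.argsort(-st[1:,4])[:3]].tolist())
ys,xs=np.where(l==k);x0,x1=xs.min(),xs.max()
mid=lambda x:(ys[xs==x].min()+ys[xs==x].max())/2
for x in(x0+6,x1-6):print(x,mid(x),blk(wray((x,mid(x)),.0239,s)))
print("ends",[blk(wray((x+.5,ys.mean()),.0239,s)) for x in(x0,x1)])
w=((h[...,0]>10)&(h[...,0]<25)&(h[...,1]>60)&(h[...,1]<140)&(h[...,2]>140)).astype(np.uint8)
w=cv2.morphologyEx(w,cv2.MORPH_OPEN,np.ones((3,3)))
n2,l2,s2,_=cv2.connectedComponentsWithStats(w);print("wood",s2[1:][np.argsort(-s2[1:,4])[:5]].tolist())
cx,cy=l.shape[1]//2,0
cv2.imwrite("pics/m%.2f.png"%s["time"],a[...,::-1])
for y in range(ys.min()-70,ys.max()+60,10):
    if y>=0:print(y,[a[y,x].tolist() for x in(225,)])
E
python3 m.py
```

```text
block mm [-90.7  -4.   96.6] yaw -1.004115936565406 F [ 2.38745506 -2.73801984  1.99386472]
[[149, 73, 218, 46, 9014], [429, 0, 8, 74, 265], [287, 30, 12, 12, 116]]
155 97.5 [ 0.9 78.9]
360 97.0 [ -0.9 -83.1]
ends [array([ 3.4, 83.6]), array([  1. , -88.7])]
wood [[193, 121, 120, 57, 6352], [186, 21, 133, 43, 4734], [252, 62, 65, 5, 224]]
3 [[150, 89, 51]]
13 [[151, 90, 52]]
23 [[199, 148, 95]]
33 [[215, 161, 104]]
43 [[217, 163, 104]]
53 [[150, 112, 73]]
63 [[136, 103, 66]]
73 [[126, 111, 105]]
83 [[170, 153, 146]]
93 [[176, 160, 153]]
103 [[153, 138, 131]]
113 [[103, 93, 90]]
123 [[205, 155, 98]]
133 [[189, 142, 92]]
143 [[180, 135, 87]]
153 [[181, 136, 87]]
163 [[174, 130, 83]]
173 [[179, 135, 87]]
```

The tube's axis lies within 1 mm of the seat line and is parallel to it. It is about 4 mm off half-way along, so both ends stick out, by roughly 26 and 34 mm. I'll make one independent check with the scene and side cameras, then hand in.

```bash
python3 - <<'E'
from h import *
for n in("scene","side"):
    a=ctrl.get_image(n);h=cv2.cvtColor(a,cv2.COLOR_RGB2HSV);c,q=np.cos(P[2]),np.sin(P[2])
    e=[proj(n,[P[0]-q*y,P[1]+c*y,.0239])[0] for y in(.08,-.08)]
    m=((h[...,1]<50)&(h[...,2]>85)).astype(np.uint8);k,l,st,ce=cv2.connectedComponentsWithStats(m)
    g=(np.array(e[0])+e[1])/2
    for i in range(1,k):
        if st[i,4]>60 and np.hypot(*(ce[i]-g))<60:print(n,st[i].tolist(),ce[i])
    print(n,"expect",np.round(e,1).tolist(),g)
E
python3 m.py|sed -n 1,5p
```

```text
scene [293, 194, 33, 47, 561] [310.16755793 215.44741533]
scene [298, 265, 41, 15, 102] [318.91176471 272.07843137]
scene expect [[320.0, 198.4], [300.1, 236.3]] [310.01793289 217.30953434]
side [228, 182, 36, 12, 403] [245.72704715 187.33746898]
side [267, 183, 9, 11, 93] [271.07526882 188.08602151]
side expect [[219.2, 187.2], [274.7, 187.4]] [246.94283365 187.322857  ]
block mm [-87.2  -1.4  91.4] yaw -0.8159202302260402 F [-0.05198501  0.16812215 -0.14159981]
[[147, 74, 215, 45, 8838], [424, 0, 8, 74, 270], [201, 32, 13, 12, 116]]
153 99.0 [ 0.8 78.2]
355 97.0 [ -0.6 -82.9]
ends [array([ 3.7, 82.9]), array([  0.6, -88.5])]
```

Both cameras show the tube where a seated tube would appear, within about 2 px, and it is still.

```bash
python3 -c "
from bench import ctrl
print(ctrl.close_job())"
```

```text
the job is handed in; nothing more can be done
None
```

The tube was rolled up the ramp into the V groove and the job is handed in: it lies parallel to the groove within about 1 mm of the seat line, about 4 mm off half-way along, with both ends sticking out (roughly 26 and 34 mm) and nothing else touched.

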